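# Ease the sagging bolt off its bent keeper and hold the sample pen's gate ajar

## Task

Take the black knob of the barrel bolt on the sample pen's gate in a light grip, lift the sagging bolt so that its nose rides over the bent lip of the keeper while you draw it back towards the hinge, without dragging it hard against the keeper. Then, still holding the knob, swing the gate out towards you until its free edge stands about 8 cm open, and finish like that: keep hold of the knob and hold the gate still there against its closing spring. Leave the jars, glassware and other things where they stand.

Things in the scene. Friction and masses are not known exactly. Their poses are not given: they have to be found in the camera images.
- pen: fixed low pen, clear walls (under 100 mm tall) in an aluminium frame, 340 mm along y, 200 mm along x. Origin on the bench under the middle of the gate line; x points into the pen, away from the robot (turned up to 0.3 rad), y along the gate from the keeper post (y = -149 mm) to the hinge (y = +120 mm), z up. The gate, 110 mm tall, has its free edge at y = -120 mm when shut
- keeper: fixed steel keeper on the keeper post; same frame as pen. Two upright cheeks 17 mm apart inside (y = -170 to -130 mm, tops 156 mm above the bench) with the bolt's end between them; across their mouth on the gate side, at y = -133 mm, a lip bent up to 121 mm above the bench, leaning 15 degrees towards the nose, which hooks it if drawn unlifted. Over 20 N from the bolt damages it
- lip_top (a point): middle of the top edge of the keeper's bent lip
- bolt: barrel bolt, 0.1 to 0.3 kg: level steel rod 10 mm thick, 193 mm long, along the gate's top line in two slotted straps (tops 155 mm above the bench), with an upright black knob on a stem. Origin on the rod's axis under the knob, 128 mm above the bench when sagging, 195 mm from the hinge when home; y along the rod towards the hinge, z up. About 1 N sliding friction. Turns with the gate
- nose (a point): middle of the underside of the nose, a block 8 mm long (along the rod) and 9 mm wide at the keeper end of the bolt, hanging 15.5 mm below the rod's axis, 83 mm from the knob's axis
- knob_mid (a point): middle of the bolt's upright cylindrical black knob, 20 mm in diameter, 30 mm tall, the part to grip: 49 mm above the rod's axis, 177 mm above the bench when the bolt sags. Below it is a 10 mm stem; nothing else within 80 mm stands higher than 156 mm. Squeezing it with over 40 N from each finger (80 N in all) harms it
- bolt_slide (a joint): how far the bolt is drawn back along the gate towards the hinge, m: 0 = home in the keeper, 0.055 = fully drawn. Starts at 0 to 0.010; unlifted, the nose catches the lip at 0.018; the nose is clear of lip and cheeks from 0.034, and only then can the gate open (before, it has about 3 mm of play)
- bolt_lift (a joint): how far the bolt is lifted in its slotted straps, m: 0 = sagging (where its weight keeps it), 0.016 = top of the slots. The nose clears the lip above 0.009
- gate (a joint): opening angle of the gate, rad: 0 = shut, grows as the free edge swings out of the pen towards the robot (pen's -x), up to 1.2. A closing spring pulls it shut with about 0.3 N m when shut and 0.6 N m at 0.35 rad. 0.34 rad = free edge 8 cm open
- gate_hinge (a point): point on the gate's upright hinge axis, 110 mm above the bench; the free edge of the gate is 240 mm from it, and the bolt lies on the line from it
- jar_tall: white-capped sample jar, 38 mm wide, 75 mm tall, on the pen's floor; origin under its middle
- jar_short: white-capped sample jar, 48 mm wide, 52 mm tall, on the pen's floor; origin under its middle
- slide_box: grey slide box 75 x 50 x 35 mm on the pen's floor; origin under its middle
- beaker: glass beaker, 68 mm wide, 90 mm tall, standing beside the pen on its hinge side; origin under its middle
- weight: steel balance weight, 36 mm wide, 52 mm tall, standing beside the pen on its keeper side; origin under its middle
- reagent: amber bottle, 64 mm wide, 130 mm tall, far on the left; origin under its middle
- petri: clear flat dish, 92 mm wide, 17 mm tall, far on the right; origin under its middle

How it is judged:
On the way, in this order (a step that is already met when the one before it is completed fails the run):
1. the sagging bolt is lifted over the keeper's bent lip while it is being drawn (value of joint bolt_slide between 0.02 and 0.034 m and value of joint bolt_lift above 0.006 m), for 0.02 s.
2. the bolt is drawn clear of the keeper (value of joint bolt_slide above 0.034 m), for 0.1 s.
3. the gate is swung ajar by the knob (value of joint gate above 0.22 rad and contact force between the fingers and bolt above 1 N), for 0.2 s.
At the end, for the whole second after the job is handed in: The program ends holding: for the last second the fingers press on the bolt's knob (over 1 N), the gate stays ajar between 0.22 and 0.48 rad (free edge about 5 to 11 cm open) and still (under 0.05 rad/s), the bolt stays drawn (over 25 mm), and no other thing has moved more than 30 mm (all of step 3 and value of joint gate below 0.48 rad and velocity of joint gate between -0.05 and 0.05 rad/s and value of joint bolt_slide above 0.025 m and distance of each of jar_tall, jar_short, slide_box, beaker, weight, reagent, petri from where it was at the start of the episode below 0.03 m); the arm keeps its last pose, push and grip.
It fails at once if the bolt is forced against the keeper (over 20 N) (contact force between bolt and keeper above 20 N).
It fails at once if the knob is squeezed hard (over 40 N a finger, 80 N in all) (contact force between the fingers and bolt above 80 N).
It fails at once if the gate is flung wide open (value of joint gate above 0.7 rad).
It fails at once if a bystander is knocked or shifted by more than 30 mm or tipped (distance of any of jar_tall, jar_short, slide_box, beaker, weight, reagent, petri from where it was at the start of the episode above 0.03 m or angle between any of jar_tall, jar_short, slide_box, beaker, weight, reagent, petri's own z axis and vertical above 0.4 rad).
It also fails if it takes over 40 s, if anything falls off the work surface, if the arm or the gripper's body presses on something with over 40 N, if the wrist force passes 120 N, or if a joint passes its speed limit or range.

## Robot

A 6-joint arm with a two-finger parallel gripper is mounted at the origin on the work surface. World frame = base frame: x ahead of the robot, y to its left, z up, the work surface at z = 0. Lengths are in m, angles in rad, forces in N, time in s.
With the tool pointing down it reaches from about 0.275 to 0.75 m from the base axis. Payload 10.2 kg.
Tool frame: the origin (TCP) lies on the centre line of the jaws, within the pads' length; the fingertips stand bot.tips_ahead ahead of it and the grasp point (between the pads) lies 6 mm ahead of it (bot.tips_ahead is the distance from the TCP to the fingertips, in m); y points along the fingers, x is the direction in which the jaws open and shut, and the axes are right-handed (so a half turn about y gives the same grasp; the last joint's range is limited). The gripper opens to 88 mm and grips with 3 to 60 N. Pads are 18 mm wide; open, the fingers measure 123 mm over their backs; the gripper's body (75 mm by 187 mm) begins 45 mm behind the grasp point.
Start: joints at [1.054, 0.313, 1.498, -0, 1.331, -0.223], TCP at [0.152, 0.503, 0.264] pointing down, gripper open.
Joint ranges: [-2.94, 2.94], [-0.97, 2.17], [0.19, 2.56], [-1.23, 4.37], [0.02, 3.11], [-2.88, 2.88]. Speed limits (rad/s): [2.39, 2.39, 3.01, 3.14, 3.14, 3.14].

## Interface

Orientations are given as a unit quaternion [x, y, z, w].
In Python, from rig import observe, optics, workorder, bot gives the robot as it stands. The module is installed in compiled form; this text tells all that it offers.
- The arm moves only by the tool drive_tool, never from a script. Its argument "steps" is a list of rows, each a list of 7 numbers: the turn, a rotation vector about the tool's x, y, z in rad, then the shift along the tool's x, y, z in mm, then the closure, from -1 (fully open) to 1 (shut). A call has 1 to 12 rows; each row is the pose to reach, as a shift and turn from the pose measured when the call began, along the tool's axes at that moment; what a row does not reach only later rows make up. A row lasts 1/8 s, in which the tool goes at most 62.5 mm and 10.7 degrees, less where a joint would pass 70% of its speed; a pose out of reach is approached as far as the arm can. A call with a gripper value outside its range is refused whole. The fingers move at their own pace and stop on an object; the grip force is fixed at half the most. Time passes only in rows, so rows that repeat a pose let the fingers close. It gives the time, the measured TCP pose, the force and the opening at its end, in the units of the state.
- observe(): the state, without advancing time (a new reading comes with each control period).
- optics.camera(name): name is "scene" or "top" or "wrist"; returns (picture, depth): 400x640x3 uint8, red, green, blue; 400x640 float32, m along the optical axis (not along the pixel's ray), 0 where there is no reading.
- optics.camera_info(name): a dict with "vfov" (degrees; the focal length in pixels is half the picture's height over the tangent of half this angle, whatever the lens; pixels are square), "cx", "cy" (the principal point, pixels), "R" (3x3) and "t" (3): a world point X has camera coordinates R X + t. Camera axes: x right, y down, z forward; pixel columns grow to the right and rows downward; lengths in m; the calibration is good to about 2 mm. A picture is of the moment at which its call begins: read the wrist's pose just before it. camera_info takes no time and is no camera call; for the wrist camera it gives the pose at the moment of the call.
- workorder.job_done(): hands the job in, once; it reports no verdict.
The state is a dict: "clock": time; "joints": joint angles; "joint_vel": joint speeds; "joint_efforts": joint torques, N m; "tool_pos": TCP position; "tool_rot": TCP orientation; "force": force on the tool from outside, world axes, zero at the start; "wrist_torque": the same for the moment, N m; "width": finger opening in m.
Only numpy, scipy, OpenCV 4.12 (cv2) and the standard library are available. Lean on these libraries where they do the work, as an engineer would, in place of code of your own. Each camera call takes 0.05 s, during which the arm holds its last target.

## Working session

There is one attempt and no reset: what is moved stays moved. The work goes in short steps, Python scripts to look and compute and a tool call to move; the robot and the scene stay as the last step left them, time stands still between calls to the robot, and variables do not carry over. Pictures are saved under pics/ and viewed, and the job is handed in when it is done.

Besides the shell and the picture viewer there is one more tool, called after "Request:" by a JSON object that holds its "fn" and its "kwargs", one argument or row to a line. drive_tool: Moves the arm, as the interface text tells. Its arguments: {"type":"object","properties":{"steps":{"type":"array","items":{"type":"array","items":{"type":"number"}}}},"required":["steps"]}

```bash
mkdir -p pics; python3 - <<'E'
from rig import observe, optics, bot
import cv2,numpy as np
s=observe()
for k,v in s.items(): print(k,np.round(v,4))
print(bot.tips_ahead)
for n in ["scene","top","wrist"]:
    p,d=optics.camera(n); i=optics.camera_info(n); print(n,i)
    cv2.imwrite(f"pics/{n}0.png",p[:,:,::-1]); np.savez(f"{n}0.npz",p=p,d=d,**i)
E
```

```text
clock 0.0
joints [ 1.0536  0.3135  1.4984 -0.      1.331  -0.2234]
joint_vel [-0.0009  0.0012  0.0002 -0.0011  0.0012  0.0002]
joint_efforts [ 2.00000e-04 -4.02214e+01 -2.52273e+01  6.94000e-02  3.52000e-02
 -1.00000e-04]
tool_pos [0.152  0.5023 0.2632]
tool_rot [ 0.568   0.421  -0.4218 -0.5676]
force [ 0.0203 -0.7485  0.5332]
wrist_torque [ 0.0429 -0.0189 -0.0106]
width 0.088
0.025
scene {'vfov': 43.11738911580365, 'cx': 311.28185428397694, 'cy': 201.9786426956664, 'R': array([[ 0.59656637,  0.80233215,  0.01927926],
       [ 0.57319977, -0.40913745, -0.70996379],
       [-0.5617389 ,  0.43459138, -0.70397424]]), 't': array([-0.36603008, -0.23814987,  1.74657634])}
top {'vfov': 55.63167184456171, 'cx': 313.5747348803929, 'cy': 203.40147431467912, 'R': array([[-0.0094137 , -0.99994254, -0.00512805],
       [-0.98380136,  0.01017957, -0.1789728 ],
       [ 0.17901472,  0.00336019, -0.98384066]]), 't': array([0.01040014, 0.58638451, 1.32889475])}
wrist {'vfov': 69.90352673549297, 'cx': 319.084944119702, 'cy': 199.44552004037573, 'R': array([[ 2.89968898e-01,  9.57035875e-01, -6.09627187e-04],
       [ 9.17995089e-01, -2.77959874e-01,  2.82883944e-01],
       [ 2.70560631e-01, -8.25871803e-02, -9.59153952e-01]]), 't': array([-0.52407534, -0.03792762,  0.38918455])}
```

View pics/scene0.png

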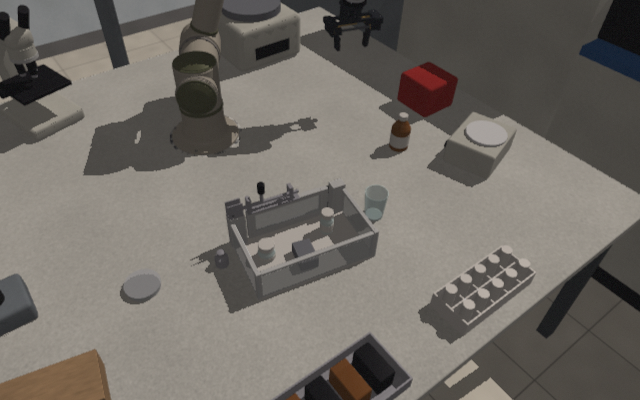

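View pics/top0.png

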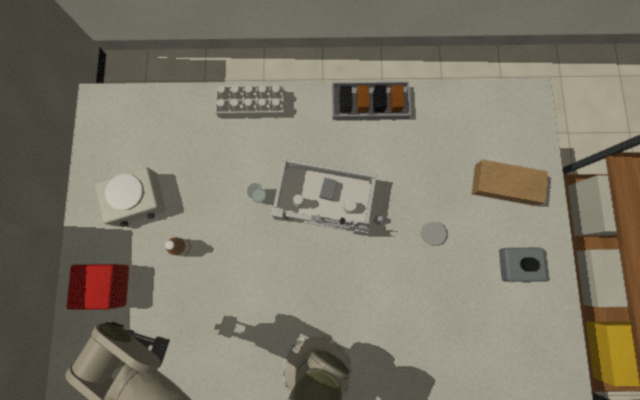

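View pics/wrist0.png

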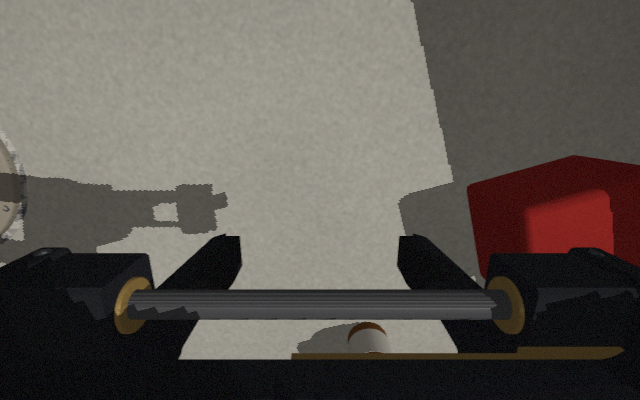

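Scene shows the pen centrally, the knob at about (261,188); in the top view the gate runs from (275,213) (hinge side) to (370,228) (keeper), with the knob near (342,221). Zooming.

```bash
cat > h.py <<'E'
import numpy as np
def ray(i,u,v,shape=(400,640)):
    f=200/np.tan(np.radians(float(i['vfov']))/2)
    d=np.array([(u-i['cx'])/f,(v-i['cy'])/f,1.])
    return -i['R'].T@i['t'], i['R'].T@d
def pt(i,u,v,z):  # depth
    o,d=ray(i,u,v); return o+d*z
def atz(i,u,v,h):
    o,d=ray(i,u,v); return o+d*(h-o[2])/d[2]
def proj(i,X):
    f=200/np.tan(np.radians(float(i['vfov']))/2)
    c=i['R']@np.asarray(X)+i['t']; return f*c[0]/c[2]+i['cx'],f*c[1]/c[2]+i['cy']
E
python3 - <<'E'
import numpy as np,cv2
from h import *
for n,(u0,v0,u1,v1) in dict(scene=(210,165,290,225),top=(270,180,390,260)).items():
    z=np.load(n+'0.npz'); p=z['p'][v0:v1,u0:u1,::-1]
    k=8 if n=='scene' else 6
    cv2.imwrite(f'pics/{n}0z.png',cv2.resize(p,None,fx=k,fy=k,interpolation=cv2.INTER_NEAREST))
    m=(z['p'].max(2)<45); 
    sub=m[v0:v1,u0:u1]
    nn,l,st,c=cv2.connectedComponentsWithStats(sub.astype(np.uint8))
    for j in range(1,nn):
        if st[j,4]>5:
            u,v=c[j]+[u0,v0]; d=np.median(z['d'][v0:v1,u0:u1][l==j]); print(n,st[j],u,v,d,pt(z,u,v,d),atz(z,u,v,.177))
E
```

```text
scene [47 17  7 13 70] 260.1714285714286 187.92857142857142 1.2906697 [ 0.51269362 -0.09179097  0.18184634] [ 0.50818862 -0.08921363  0.177     ]
top [71 39  3  5 11] 342.0 220.72727272727272 1.2285894 [ 0.50291746 -0.08745542  0.19316248] [ 0.50508913 -0.08861426  0.177     ]
```

View pics/scene0z.png

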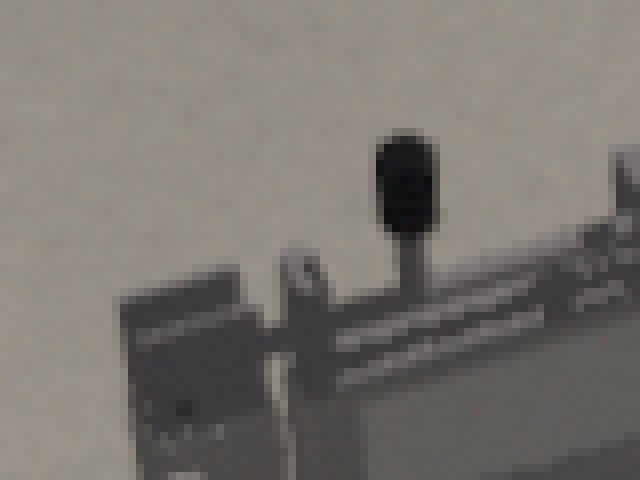

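View pics/top0z.png

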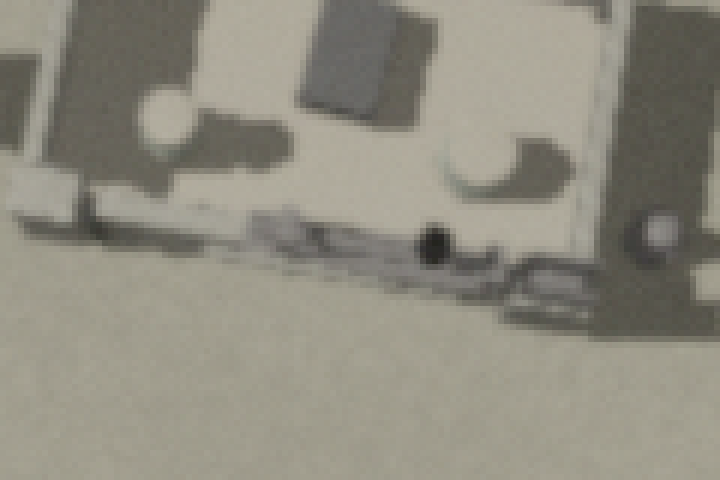

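```bash
python3 - <<'E'
import numpy as np
from h import *
from rig import observe
from scipy.spatial.transform import Rotation as R
z=np.load('top0.npz')
# cloud around pen
vv,uu=np.mgrid[180:260,265:395] ; vv=np.mgrid[150:250,260:400][0]; uu=np.mgrid[150:250,260:400][1]
P=np.array([pt(z,u,v,z['d'][v,u]) for u,v in zip(uu.ravel(),vv.ravel()) if z['d'][v,u]>0])
g=P[(P[:,2]>.10)&(P[:,2]<.17)]
import cv2
print(len(g), np.round(cv2.minAreaRect(g[:,:2].astype(np.float32)*1000),1) if 0 else cv2.minAreaRect(g[:,:2].astype(np.float32)*1000))
q=g[(g[:,2]>.12)]; print(len(q)); print(np.round(q[np.argsort(q[:,1])],3)[::6])
k=np.array([.506,-.089])
l=cv2.fitLine(q[:,:2].astype(np.float32),cv2.DIST_HUBER,0,.001,.001).ravel();print(l,np.degrees(np.arctan2(-l[0],l[1])))
s=observe();r=R.from_quat(s['tool_rot']).as_matrix();print(np.round(r,3))
E
```

```text
748 ((609.63037109375, -32.37651062011719), (341.0248107910156, 213.51547241210938), 79.05907440185547)
241
[[ 0.496 -0.184  0.153]
 [ 0.476 -0.179  0.158]
 [ 0.479 -0.176  0.156]
 [ 0.489 -0.173  0.133]
 [ 0.479 -0.169  0.155]
 [ 0.499 -0.167  0.13 ]
 [ 0.499 -0.163  0.157]
 [ 0.5   -0.16   0.152]
 [ 0.493 -0.159  0.131]
 [ 0.483 -0.156  0.155]
 [ 0.503 -0.154  0.153]
 [ 0.482 -0.152  0.134]
 [ 0.482 -0.149  0.132]
 [ 0.496 -0.146  0.134]
 [ 0.483 -0.143  0.155]
 [ 0.495 -0.138  0.137]
 [ 0.496 -0.132  0.135]
 [ 0.503 -0.127  0.157]
 [ 0.507 -0.124  0.153]
 [ 0.489 -0.121  0.139]
 [ 0.503 -0.119  0.131]
 [ 0.503 -0.115  0.136]
 [ 0.5   -0.109  0.13 ]
 [ 0.499 -0.102  0.135]
 [ 0.504 -0.082  0.131]
 [ 0.507 -0.075  0.132]
 [ 0.514 -0.068  0.133]
 [ 0.51  -0.061  0.132]
 [ 0.508 -0.055  0.127]
 [ 0.511 -0.048  0.13 ]
 [ 0.514 -0.041  0.134]
 [ 0.518 -0.034  0.133]
 [ 0.514 -0.027  0.133]
 [ 0.514 -0.02   0.133]
 [ 0.528 -0.014  0.155]
 [ 0.51  -0.01   0.139]
 [ 0.525 -0.007  0.154]
 [ 0.524 -0.003  0.134]
 [ 0.521 -0.     0.132]
 [ 0.525  0.007  0.134]
 [ 0.522  0.014  0.128]]
[ 0.18918258  0.98194194  0.50271046 -0.09876332] -10.905084
[[ 0.29  -0.    -0.957]
 [ 0.957 -0.001  0.29 ]
 [-0.001 -1.     0.   ]]
```

Request:
{"fn": "drive_tool", "kwargs": {
  "steps": [
    [0,-0.01,0,-40,0,-38,-1],
    [0,-0.02,0,-81,0,-77,-1],
    [0,-0.03,0,-122,0,-115,-1],
    [0,-0.04,0,-162,0,-154,-1],
    [0,-0.05,0,-203,0,-192,-1],
    [0,-0.06,0,-244,0,-230,-1],
    [0,-0.07,0,-284,0,-269,-1],
    [0,-0.08,0,-325,0,-307,-1],
    [0,-0.09,0,-365,0,-346,-1],
    [0,-0.1,0,-406,0,-384,-1],
    [0,-0.103,0,-446,0,-423,-1],
    [0,-0.103,0,-487,0,-461,-1]
  ]
}}

```text
clock: 1.65
tool_pos: [0.4527, -0.0991, 0.2636]
tool_rot: [0.546, 0.45, -0.45, -0.545]
force: [0.3, 0.0, 0.0]
width: 0.0879
```

```bash
python3 - <<'E'
from rig import observe, optics, bot
import cv2,numpy as np
s=observe(); print(s['clock'],s['tool_pos'],s['force'],s['joints'])
i=optics.camera_info("wrist");p,d=optics.camera("wrist")
cv2.imwrite("pics/w1.png",p[:,:,::-1]); np.savez("w1.npz",p=p,d=d,**i)
E
```

```text
1.65 [ 0.45269739 -0.09910604  0.26359668] [0.31886785 0.03045277 0.04921703] [-4.68801508e-01  1.76879237e-01  1.67270246e+00 -8.25906031e-04
  1.29207645e+00 -1.84822521e+00]
```

View pics/w1.png

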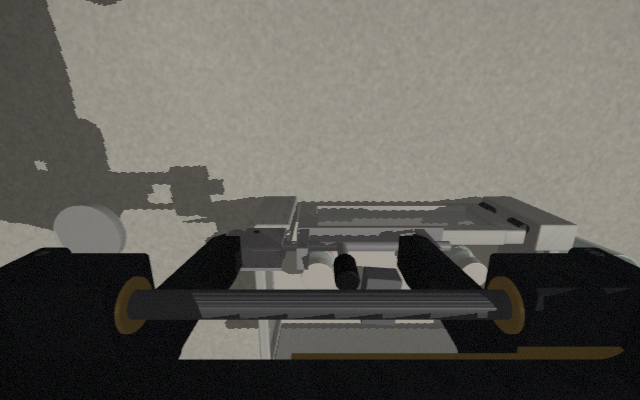

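The wrist view shows the knob between the fingers at about (346,270), keeper at (265,245) left, hinge block at (530,225) right.

```bash
python3 - <<'E'
import numpy as np,cv2
from h import *
z=np.load('w1.npz')
cv2.imwrite('pics/w1z.png',cv2.resize(z['p'][190:300,200:420,::-1],None,fx=3.6,fy=3.6,interpolation=cv2.INTER_CUBIC))
m=np.zeros((400,640),bool); m[250:288,325:370]=z['p'][250:288,325:370].max(2)<50
vs,us=np.nonzero(m&(z['d']>0))
P=np.array([pt(z,u,v,z['d'][v,u]) for u,v in zip(us,vs)])
print(len(P),us.min(),us.max(),vs.min(),vs.max()); P=P[(P[:,2]>.15)&(P[:,2]<.21)]
print(len(P),P.min(0),P.max(0),np.median(P,0)); t=P[P[:,2]>.188]; print('top',len(t),t.mean(0),t.min(0),t.max(0))
# circle fit to whole in xy
from scipy.optimize import least_squares
b=P[(P[:,2]<.187)&(P[:,2]>.165)]
r=least_squares(lambda c:np.hypot(b[:,0]-c[0],b[:,1]-c[1])-.010,[.506,-.089],loss='soft_l1',f_scale=.001);print('circ',len(b),r.x,np.median(abs(r.fun)))
# bar/rod points + gate height cloud for line
vv,uu=np.mgrid[190:285:1,210:600:1]
A=np.array([pt(z,u,v,z['d'][v,u]) for u,v in zip(uu.ravel(),vv.ravel()) if z['d'][v,u]>0])
for lo,hi in [(.105,.113),(.128,.136),(.148,.158)]:
    q=A[(A[:,2]>lo)&(A[:,2]<hi)&(A[:,0]<.6)&(A[:,0]>.43)]
    l=cv2.fitLine(q[:,:2].astype(np.float32),cv2.DIST_HUBER,0,.001,.001).ravel()
    print(lo,len(q),q.min(0),q.max(0),l,np.degrees(np.arctan2(l[0],l[1])))
E
```

```text
830 334 369 253 287
727 [ 0.49454795 -0.09710163  0.15065216] [ 0.51115546 -0.0785806   0.19293194] [ 0.49851124 -0.08760344  0.18972289]
top 403 [ 0.50234433 -0.08747602  0.19103759] [ 0.49454795 -0.09694868  0.18801481] [ 0.51115546 -0.0785806   0.19293194]
circ 294 [ 0.50538399 -0.0875214 ] 0.00021930281681382252
0.105 4281 [ 0.47215708 -0.18024183  0.10500994] [0.56489149 0.15490565 0.11296697] [0.2175455  0.9760502  0.5216462  0.01662838] 12.564908
0.128 1393 [ 0.47504369 -0.18325366  0.12800462] [0.52759536 0.01620674 0.13595943] [ 0.1859522   0.9825588   0.5017159  -0.09487028] 10.716653
0.148 892 [ 0.47570958 -0.18102529  0.14800367] [ 0.51332376 -0.00145576  0.15682634] [ 0.1343338   0.99093616  0.49520966 -0.1246564 ] 7.7200985
```

View pics/w1z.png

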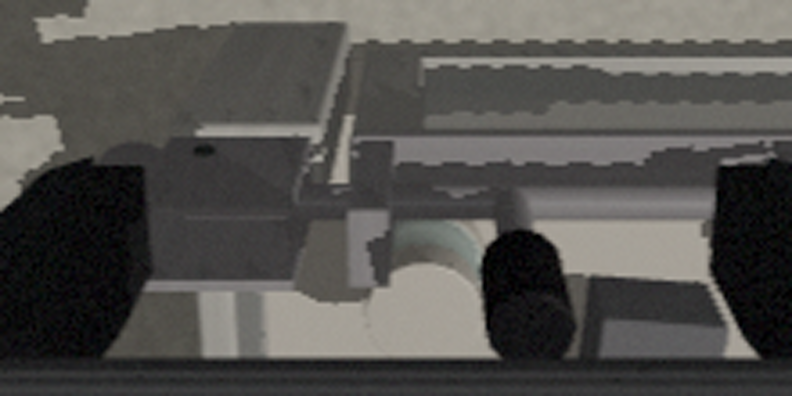

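Request:
{"fn": "drive_tool", "kwargs": {
  "steps": [
    [0,0,0,11,0,-25,-1],
    [0,0,0,21.5,0,-49.6,-1],
    [0,0,0,21.5,20,-49.6,-1],
    [0,0,0,21.5,45,-49.6,-1],
    [0,0,0,21.5,65,-49.6,-1],
    [0,0,0,21.5,76,-49.6,-1],
    [0,0,0,21.5,76,-49.6,-1]
  ]
}}

```text
clock: 2.58
tool_pos: [0.5072, -0.0925, 0.1868]
tool_rot: [0.547, 0.448, -0.45, -0.546]
force: [0.2, -0.3, 0.5]
width: 0.0882
```

```bash
python3 - <<'E'
from rig import observe, optics, bot
import cv2,numpy as np
from scipy.spatial.transform import Rotation as R
s=observe(); print(s['clock'],s['tool_pos'],s['force']);print(np.round(R.from_quat(s['tool_rot']).as_matrix(),3))
i=optics.camera_info("wrist");p,d=optics.camera("wrist")
cv2.imwrite("pics/w2.png",p[:,:,::-1]); np.savez("w2.npz",p=p,d=d,**i)
E
```

```text
2.575 [ 0.5072341  -0.09247843  0.18676335] [ 0.23515617 -0.25757     0.46861142]
[[ 0.193 -0.001 -0.981]
 [ 0.981 -0.002  0.193]
 [-0.002 -1.     0.   ]]
```

View pics/w2.png

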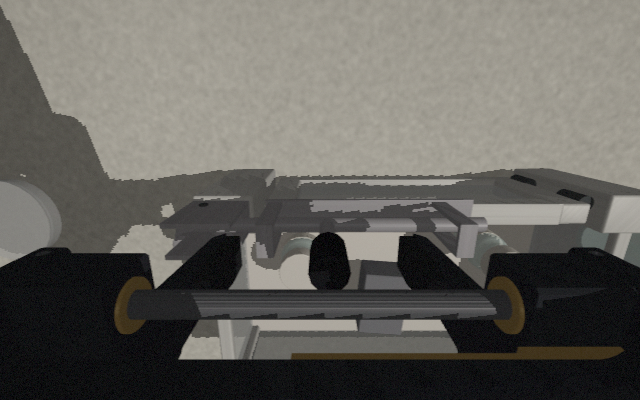

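Knob at (329,262), finger gap centre at 320: about 4–5 mm to correct along tool x, agreeing with the numbers.

Request:
{"fn": "drive_tool", "kwargs": {
  "steps": [
    [0,0,0,4.7,0,2.6,-1],
    [0,0,0,4.7,0,2.6,-1],
    [0,0,0,4.7,0,2.6,-1]
  ]
}}

```text
clock: 3.0
tool_pos: [0.506, -0.0874, 0.1877]
tool_rot: [0.547, 0.449, -0.45, -0.545]
force: [0.8, 0.5, 0.5]
width: 0.0876
```

```bash
python3 - <<'E'
from rig import observe, optics, bot
import cv2,numpy as np
from h import *
s=observe(); print(s['clock'],s['tool_pos'],s['force'])
i=optics.camera_info("wrist");p,d=optics.camera("wrist")
z=dict(p=p,d=d,**i)
m=np.zeros((400,640),bool); m[230:288,300:370]=p[230:288,300:370].max(2)<50
vs,us=np.nonzero(m&(d>0))
P=np.array([pt(z,u,v,d[v,u]) for u,v in zip(us,vs)])
from scipy.optimize import least_squares
b=P[(P[:,2]<.187)&(P[:,2]>.165)]
r=least_squares(lambda c:np.hypot(b[:,0]-c[0],b[:,1]-c[1])-.010,[.506,-.089],loss='soft_l1',f_scale=.001);print('circ',len(b),r.x,np.median(abs(r.fun)),us.min(),us.max())
E
```

```text
3.0 [ 0.50597528 -0.08744728  0.1877438 ] [0.76798046 0.51079417 0.45806264]
circ 664 [ 0.50533493 -0.08766774] 0.0001674550594837768 300 365
```

Well centred. Close.

Request:
{"fn": "drive_tool", "kwargs": {
  "steps": [
    [0,0,0,0,0,0,1],
    [0,0,0,0,0,0,1],
    [0,0,0,0,0,0,1],
    [0,0,0,0,0,0,1],
    [0,0,0,0,0,0,1],
    [0,0,0,0,0,0,1]
  ]
}}

```text
clock: 3.8
tool_pos: [0.5059, -0.0875, 0.1876]
tool_rot: [0.547, 0.449, -0.45, -0.545]
force: [0.6, 0.2, -0.9]
width: 0.0304
```

Request:
{"fn": "drive_tool", "kwargs": {
  "steps": [
    [0,0,0,0,0,0,1],
    [0,0,0,0,0,0,1],
    [0,0,0,0,0,0,1],
    [0,0,0,0,0,0,1]
  ]
}}

```text
clock: 4.3
tool_pos: [0.5059, -0.0875, 0.1876]
tool_rot: [0.547, 0.449, -0.45, -0.545]
force: [0.5, 0.1, 0.2]
width: 0.0193
```

Gripped (19–20 mm). Lift 12.5 mm, checking force.

Request:
{"fn": "drive_tool", "kwargs": {
  "steps": [
    [0,0,0,0,-4,0,1],
    [0,0,0,0,-8,0,1],
    [0,0,0,0,-12.5,0,1],
    [0,0,0,0,-12.5,0,1],
    [0,0,0,0,-12.5,0,1]
  ]
}}

```text
clock: 4.92
tool_pos: [0.5059, -0.0875, 0.2001]
tool_rot: [0.547, 0.449, -0.45, -0.545]
force: [-0.1, 0.6, -1.7]
width: 0.0192
```

```bash
python3 - <<'E'
from rig import observe, optics, bot
import cv2,numpy as np
s=observe(); print(s['clock'],s['tool_pos'],s['force'],s['wrist_torque'],s['width'])
i=optics.camera_info("wrist");p,d=optics.camera("wrist")
cv2.imwrite("pics/w3.png",p[:,:,::-1])
p,d=optics.camera("scene")
cv2.imwrite("pics/s3.png",cv2.resize(p[150:240,200:310,::-1],None,fx=6,fy=6,interpolation=cv2.INTER_CUBIC))
E
```

```text
4.925 [ 0.50592396 -0.08746216  0.20005776] [-0.11367484  0.59363397 -1.72538421] [-0.04162554 -0.04862434  0.01163518] 0.019210403915858713
```

View pics/w3.png

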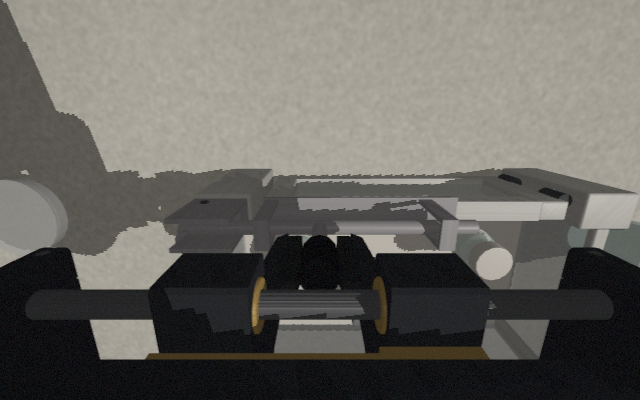

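View pics/s3.png

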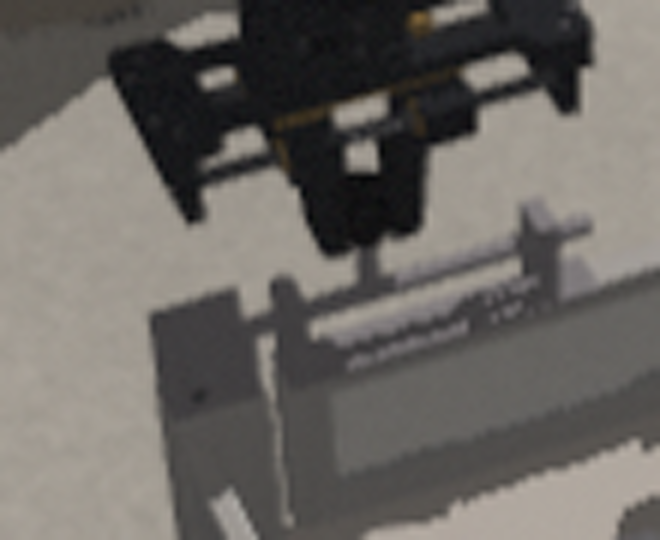

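Rod is lifted; force −1.7 N (bolt weight). Draw in two stages.

Request:
{"fn": "drive_tool", "kwargs": {
  "steps": [
    [0,0,0,4,0,0,1],
    [0,0,0,8,0,0,1],
    [0,0,0,12,0,0,1],
    [0,0,0,16,0,0,1],
    [0,0,0,20,0,0,1]
  ]
}}

```text
clock: 5.65
tool_pos: [0.5098, -0.0675, 0.1999]
tool_rot: [0.547, 0.449, -0.45, -0.545]
force: [0.3, -0.9, -1.1]
width: 0.0194
```

Request:
{"fn": "drive_tool", "kwargs": {
  "steps": [
    [0,0,0,4,0,0,1],
    [0,0,0,8,0,0,1],
    [0,0,0,12,0,0,1],
    [0,0,0,16,0,0,1],
    [0,0,0,20,0,0,1],
    [0,0,0,22,0,0,1],
    [0,0,0,22,0,0,1]
  ]
}}

```text
clock: 6.52
tool_pos: [0.5141, -0.0457, 0.1999]
tool_rot: [0.547, 0.449, -0.45, -0.545]
force: [-0.5, 1.0, -2.5]
width: 0.019
```

```bash
python3 - <<'E'
from rig import observe, optics, bot
import cv2,numpy as np
from h import *
s=observe(); print(s['clock'],s['tool_pos'],s['force'],s['wrist_torque'],s['width'])
i=optics.camera_info("wrist");p,d=optics.camera("wrist")
cv2.imwrite("pics/w4.png",p[:,:,::-1]);np.savez("w4.npz",p=p,d=d,**i)
E
```

```text
6.525 [ 0.51405374 -0.04569721  0.19987083] [-0.54916532  0.95797413 -2.48775098] [ 0.11723422  0.026427   -0.0228801 ] 0.019014467992455836
```

View pics/w4.png

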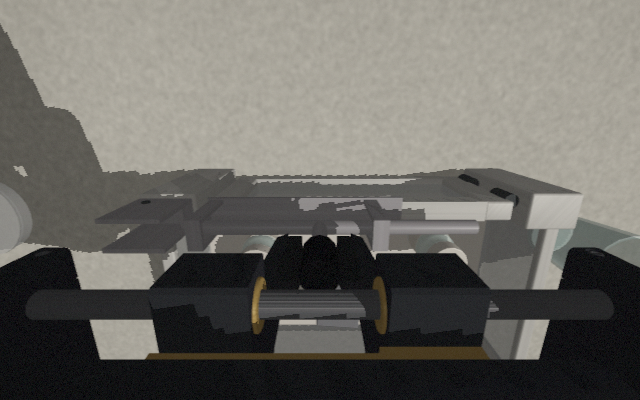

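Bolt drawn 42.6 mm, nose clear, grip intact. Hinge estimated 151 mm along tool +x. Start the swing.

Request:
{"fn": "drive_tool", "kwargs": {
  "steps": [
    [0,0.03,0,0.1,0,4.5,1],
    [0,0.06,0,0.3,0,9.1,1],
    [0,0.09,0,0.6,0,13.6,1],
    [0,0.12,0,1.1,0,18.1,1],
    [0,0.15,0,1.7,0,22.6,1],
    [0,0.18,0,2.4,0,27.1,1],
    [0,0.18,0,2.4,0,27.1,1]
  ]
}}

```text
clock: 7.45
tool_pos: [0.4877, -0.0381, 0.1999]
tool_rot: [0.585, 0.398, -0.399, -0.583]
force: [3.1, -1.0, -2.0]
width: 0.0188
```

```bash
python3 - <<'E'
from rig import observe, optics, bot
import cv2,numpy as np
from scipy.spatial.transform import Rotation as R
s=observe(); print(s['clock'],s['tool_pos'],s['force'],s['wrist_torque'],s['width']);print(np.round(R.from_quat(s['tool_rot']).as_matrix(),3))
p,d=optics.camera("wrist")
cv2.imwrite("pics/w5.png",p[:,:,::-1])
E
```

```text
7.45 [ 0.48770281 -0.03812345  0.19989989] [ 3.07058824 -1.04888021 -2.02941718] [-0.21107886 -0.37919415  0.01564121] 0.018793930086455406
[[ 0.366  0.001 -0.931]
 [ 0.931 -0.003  0.366]
 [-0.002 -1.    -0.002]]
```

View pics/w5.png

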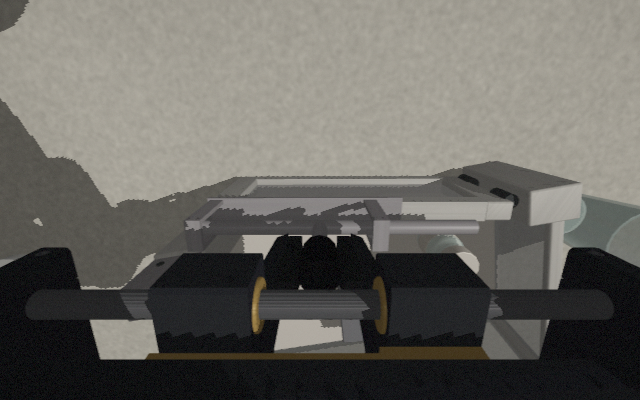

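Gate follows, ~0.18 rad open and parallel to the jaws; the keeper has disappeared from alongside the rod. Continue 0.16 rad.

Request:
{"fn": "drive_tool", "kwargs": {
  "steps": [
    [0,0.03,0,0.1,0,4.5,1],
    [0,0.06,0,0.3,0,9.1,1],
    [0,0.09,0,0.6,0,13.6,1],
    [0,0.12,0,1.1,0,18.1,1],
    [0,0.14,0,1.5,0,21.1,1],
    [0,0.16,0,1.9,0,24.1,1],
    [0,0.16,0,1.9,0,24.1,1],
    [0,0.16,0,1.9,0,24.1,1],
    [0,0.16,0,1.9,0,24.1,1]
  ]
}}

```text
clock: 8.62
tool_pos: [0.4662, -0.0276, 0.1998]
tool_rot: [0.615, 0.35, -0.351, -0.613]
force: [3.6, -2.3, -2.5]
width: 0.019
```

```bash
python3 - <<'E'
from rig import observe, optics, bot
import cv2,numpy as np
from h import *
from scipy.spatial.transform import Rotation as R
s=observe(); print(s['clock'],s['tool_pos'],s['force'],s['wrist_torque'],s['width']);m=R.from_quat(s['tool_rot']).as_matrix();print('yaw',np.degrees(np.arctan2(m[1,0],m[0,0])))
i=optics.camera_info("wrist");p,d=optics.camera("wrist")
cv2.imwrite("pics/w6.png",p[:,:,::-1])
p,d=optics.camera("top");i=optics.camera_info("top")
cv2.imwrite("pics/t6.png",cv2.resize(p[140:270,230:450,::-1],None,fx=3.5,fy=3.5,interpolation=cv2.INTER_CUBIC))
p,d=optics.camera("scene")
cv2.imwrite("pics/s6.png",p[:,:,::-1])
s=observe();print(s['tool_pos'],s['joint_vel'])
E
```

```text
8.625 [ 0.46618994 -0.02763939  0.19983362] [ 3.61991017 -2.34118109 -2.50717986] [-0.31377132 -0.53427834  0.00229908] 0.019047840750575865
yaw 59.423944316231726
[ 0.46619588 -0.02765715  0.19985997] [-0.00088894 -0.0005009   0.00073636  0.00038504  0.00185444  0.00098209]
```

View pics/w6.png

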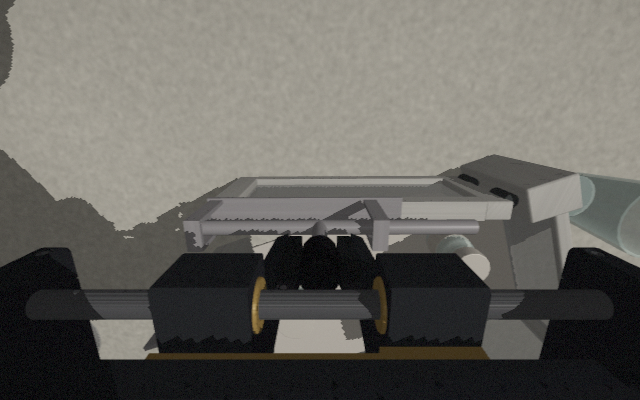

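View pics/t6.png

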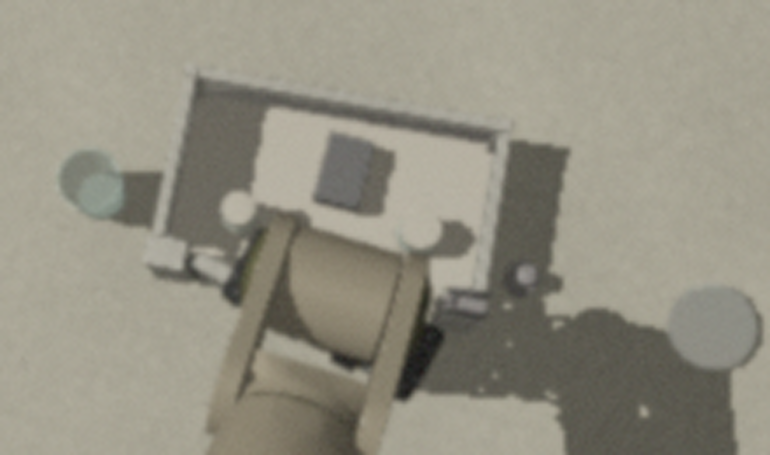

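View pics/s6.png

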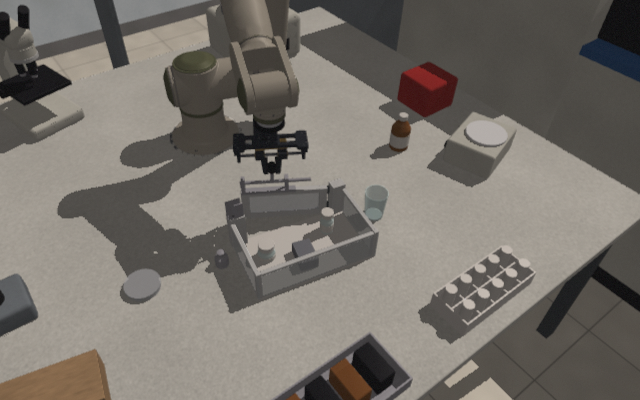

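Gate stands open about 0.34 rad (yaw turned 19.6°), with the knob still between the pads at (320,262). The bystanders are in place and the arm is at rest. Handing in.

```bash
python3 - <<'E'
from rig import observe, workorder
print(workorder.job_done()); s=observe(); print(s['clock'],s['tool_pos'],s['force'],s['width'])
E
```

```text
the job is handed in; nothing more can be done
None
the job is handed in; nothing more can be done
```

The bolt is drawn and the gate is held open about 8 cm by the knob. I handed the job in at about 8.8 s on the robot's clock; hand-in gives no verdict.

- **Bolt:** I gripped the knob with the jaws along the gate, lifted the bolt 12.5 mm and drew it 42.6 mm towards the hinge. In the readings taken after each move, the force on the tool stayed under 3 N up to that point. I have no direct reading of the force on the keeper.
- **Gate:** I swung the gate out around the hinge until the gripper had turned 19.6° (0.34 rad). The joint angle itself can't be read. The pull of about 4.3 N at the knob works out to roughly 0.65 N m, which fits the closing spring at that opening.
- **Last checks:** the arm was at rest, the jaws were still on the knob at 19 mm, and the gate looked parallel to the jaws. The jars, box, beaker, weight, bottle and dish looked unmoved in the pictures; I did not measure them.
- **Mismatch:** the approach first stopped about 5 mm short along the gate. I corrected that before gripping.

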